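# Raise the mirrored lid of the viewing case to the inspection camera

### The job

The wooden viewing case has a mirror under its lid, so that the small inspection camera on the post in front of it can look down at the marker stud inside. Swing the latch lever clear of the lid, lift the lid by its finger bar, and angle it until the reflected marker stud appears in the middle of the camera's view. Finish while still holding the lid steady at that angle, and leave the camera and the things lying round the case where they are.

Things in the scene. Friction and masses are not known exactly. Their poses are not given: they have to be found in the camera images.
- case: Open-topped wooden viewing case fixed to the bench, outer size 170 (its x) x 240 (its y) x 95 mm high, walls and floor 8 mm thick. Origin: centre of its underside, on the bench; its x axis points from the front wall (with the latch, towards the robot) to the rear wall (with the hinge), y to the left, z up.
- latch (a joint): Flat steel latch lever on a vertical pivot in front of the case's front wall, near its left corner. 0 = pointing straight back over the lid, which it bars; grows as its free end swings to the left (towards the case's +y), seen from above anticlockwise. It is clear of the lid from about 1.3 rad on; its stops are at -0.25 and 2.1 rad. It has slight friction and stays where it is left. It starts between -0.2 and 0.3.
- latch_peg (a point): Grip point on the upright round steel peg on the latch lever's free end: 12 mm thick, 38 mm from the lever's pivot; the peg stands free from 19 mm below this point (top of the lever) to 12 mm above it. At 132 mm above the bench.
- latch_pivot (a point): The latch lever's vertical pivot axis, at the lever's height (111 mm above the bench); in the case's frame x = -105, y = +100 mm.
- lid (a joint): Wooden lid (175 x 244 x 12 mm, about 0.35 kg) hinged along its rear edge. 0 = shut, grows as its front edge rises, stop at 1.45 rad. It falls shut by itself when let go. The mirror (142 x 214 mm) is its underside, and the mirror's face contains the hinge axis.
- lid_hinge (a point): Middle of the lid's hinge axis, which runs along the case's y; in the case's frame x = +85, z = 95 mm.
- lid_bar (a point): Centre of the finger bar: a round steel bar 14 mm thick and 42 mm long with round ends, parallel to the hinge, held 30 mm in front of the lid's front edge by a flat neck 16 mm wide at its middle. 205 mm from the hinge (8 mm above the mirror's plane), 50 mm to the right of the case's middle; 103 mm above the bench when shut. It can be pinched at its two ends from above and then turns between the pads as the lid rises.
- marker (a point): Top of the marker: a 7 mm steel stud in a 20 mm white disc on a dark steel block (26 x 26 x 14 mm) fixed to the floor inside the case, hidden while the lid is shut. 30 mm above the bench, so 65 mm below the hinge; 120 mm in front of the hinge axis and 45 mm to the left of the case's middle.
- lens (a point): Middle of the lens face of the inspection camera: a black box 42 x 36 x 30 mm with a round lens, on a 12 mm steel post with a 72 mm round foot, in front of the case, 45 mm to the left of the case's middle. Its x axis is the camera's line of view, level and straight at the case along the case's x; y left, z up. Its height (125 to 195 mm above the bench) and its distance differ from run to run.
- marker_image (a point): Not a solid thing: the point behind the mirror at which the reflected marker appears, that is the marker's position mirrored in the plane of the lid's mirror as it is now. The marker is in the middle of the camera's view when, with the lid well open, this point is as high as the lens.
- enamel_cup: Grey enamel mug, 70 x 93 x 78 mm, standing to the right of the case; to be left alone. Origin: under its middle.
- folding_rule: Folded wooden rule, 22 x 204 x 16 mm, lying to the left of the case; to be left alone. Origin: under its middle.
- chisel5: Steel chisel, 34 x 172 x 21 mm, lying to the right in front of the case; to be left alone. Origin: under its middle.
Not all that is in view belongs to the job. Of the things that look like the part that bears lens, the largest one is meant.

How it is judged:
By the outcome, as a careful person would: the job done as asked, in the order asked, and still so for the second after the job is handed in, while the arm keeps its last pose, push and grip.
It also fails if it takes over 48 s, if anything falls off the work surface, if the arm or the gripper's body presses on something with over 40 N, if the wrist force passes 120 N, or if a joint passes its speed limit or range.

### The arm

A 6-joint arm with a two-finger parallel gripper is mounted at the origin on the work surface; the furniture and walls round the work are solid. World frame = base frame: x ahead of the robot, y to its left, z up, the work surface at z = 0. Lengths are in m, angles in rad, forces in N, time in s.
With the tool pointing down it reaches from about 0.35 to 0.875 m from the base axis. Payload 4.2 kg.
Tool frame: the origin (TCP) lies at the very end of the fingers, on their centre line; the grasp point (between the pads) lies 19 mm behind it; z points along the fingers, y is the direction in which the jaws open and shut (so a half turn about z gives the same grasp; the last joint's range is limited). The gripper opens to 85 mm and grips with 20 to 120 N. Pads are 22 mm wide; open, the fingers measure 114 mm over their backs; the gripper's body (76 mm by 85 mm) begins 54 mm behind the grasp point. The pads swing forward as they close: fully open they stand 13 mm farther back than shut.
Start: joints at [-0.958, 0.385, 0.008, 0, -1.194, -0.259], TCP at [0.217, -0.586, 0.231] pointing down, gripper open.
Joint ranges: [-3.14, 3.14], [-1.21, 2.06], [-1.07, 1.41], [-3.16, 2.05], [-2.99, -0.16], [-3.1, 3.1]. Speed limits (rad/s): [2.79, 2.79, 3.14, 3.14, 3.14, 3.14].

### API

Orientations are given as a unit quaternion [w, x, y, z].
In Python, from station import readout, cams, ticket gives the robot as it stands. The module is installed in compiled form; this text tells all that it offers.
- The arm moves only by the tool apply_moves, never from a script. Its argument "commands" is a list of rows, each a list of 3 entries, a list of its own where there are three numbers: the shift along the world's x, y, z in mm, then the turn, a rotation vector about the world's x, y, z in degrees, then the opening, from 0 (shut) to 1 (fully open). A call has 1 to 8 rows; each row shifts and turns the pose as measured when the row begins; what a row does not reach is not made up. A row lasts 1/12 s, in which the tool goes at most 41.7 mm and 7.16 degrees, less where a joint would pass 70% of its speed; a pose out of reach is approached as far as the arm can. A call is refused whole if a number of a shift passes 41.7 or a number of a turn 7.16, either way. A call with a gripper value outside its range is refused whole. The fingers move at their own pace and stop on an object; "force" is the grip in N (left out, the last holds). Time passes only in rows, so rows that do not move let the fingers close. It gives the time, the measured TCP pose, the force and the opening at its end, in the units of the state.
- readout.state(): the state, without advancing time (a new reading comes with each control period).
- cams.read_camera(name): name is "side" or "top"; returns a dict with "frame" (480x640x3 uint8, blue, green, red), "fov_y" (degrees; the focal length in pixels is half the picture's height over the tangent of half this angle, whatever the lens; pixels are square), "cx", "cy" (the principal point, pixels), "rvec" (rotation vector, rad) and "tvec" (3), from world to camera coordinates, as OpenCV has them. Camera axes: x right, y down, z forward; pixel columns grow to the right and rows downward; lengths in m; the calibration is good to about 2 mm. A picture is of the moment at which its call begins. There is no depth.
- ticket.finish_job(): hands the job in, once; it reports no verdict.
The state is a dict: "t": time; "joints": joint angles; "joint_velocities": joint speeds; "effort": joint torques, N m; "ee_pos": TCP position; "eef_rot": TCP orientation; "force": force on the tool from outside, world axes, zero at the start; "ft_torque": the same for the moment, N m; "finger_gap": opening from 0.0 (shut) to 1.0 (fully open).
Only numpy, scipy, OpenCV 4.12 (cv2) and the standard library are available. Lean on these libraries where they do the work, as an engineer would, in place of code of your own. Each camera call takes 0.05 s, during which the arm holds its last target.

## Working session

There is one attempt and no reset: what is moved stays moved. The work goes in short steps, Python scripts to look and compute and a tool call to move; the robot and the scene stay as the last step left them, time stands still between calls to the robot, and variables do not carry over. Pictures are saved under pics/ and viewed, and the job is handed in when it is done.

Besides the shell and the picture viewer there is one more tool, called after "Call:" as a command line: name --argument value ..., lists and objects as JSON in quotes. apply_moves: Moves the arm, as the interface text tells. Its arguments: {"type":"object","properties":{"commands":{"type":"array"},"force":{"type":"number"}},"required":["commands"]}

```bash
mkdir -p pics; cat > h.py <<'E'
import numpy as np, cv2
from station import readout, cams, ticket
def cam(n):
    c=cams.read_camera(n); R,_=cv2.Rodrigues(np.array(c['rvec'],float)); t=np.array(c['tvec'],float).ravel()
    f=240/np.tan(np.radians(c['fov_y'])/2); K=np.array([[f,0,c['cx']],[0,f,c['cy']],[0,0,1]])
    return c['frame'],K,R,t
def ray(K,R,t,uv):
    d=R.T@np.linalg.inv(K)@np.array([uv[0],uv[1],1.]); return -R.T@t,d/np.linalg.norm(d)
def onz(K,R,t,uv,z):
    o,d=ray(K,R,t,uv); return o+d*(z-o[2])/d[2]
def proj(K,R,t,p):
    q=K@(R@np.array(p,float)+t); return q[:2]/q[2]
def tri(c1,uv1,c2,uv2):
    o1,d1=ray(*c1,uv1);o2,d2=ray(*c2,uv2)
    A=np.stack([d1,-d2],1); s=np.linalg.lstsq(A,o2-o1,rcond=None)[0]
    a=o1+s[0]*d1;b=o2+s[1]*d2; return (a+b)/2,np.linalg.norm(a-b)
E
python3 - <<'E'
from h import *
import pickle
d={}
for n in('side','top'):
    f,K,R,t=cam(n); cv2.imwrite(f'pics/{n}0.png',f); d[n]=(K,R,t); print(n,K[0,0],K[:2,2],-R.T@t,R[2])
pickle.dump(d,open('cal.pkl','wb'))
print(readout.state())
E
```

```text
side 528.6900697676068 [322.00246131 243.24346607] [0.2617981  0.98883059 0.58142056] [ 0.22828043 -0.87872307 -0.41920618]
top 476.59291820181716 [317.28661879 242.165968  ] [0.46265178 0.02571874 1.29352735] [ 0.04220135 -0.00958482 -0.99906315]
{'t': 0.1, 'joints': array([-9.58386685e-01,  3.85505608e-01,  6.75275117e-03, -3.94253897e-04,
       -1.19397842e+00, -2.58573296e-01]), 'joint_velocities': array([ 0.00010831, -0.00149078,  0.00270801,  0.00106722,  0.00016345,
        0.00119842]), 'effort': array([-9.03765340e-04, -3.93319881e+01,  1.88930047e+01,  4.19791371e+00,
       -2.54239079e-03,  4.18831945e-06]), 'ee_pos': array([ 0.21637591, -0.58580341,  0.23031753]), 'eef_rot': array([-2.42010156e-04, -1.75925028e-01,  9.84403075e-01,  9.54467565e-04]), 'force': array([-0.00464976, -0.27482147,  0.24589013]), 'ft_torque': array([ 0.03105893, -0.04984956, -0.03882583]), 'finger_gap': 1.0026357752231656}
```

View pics/side0.png

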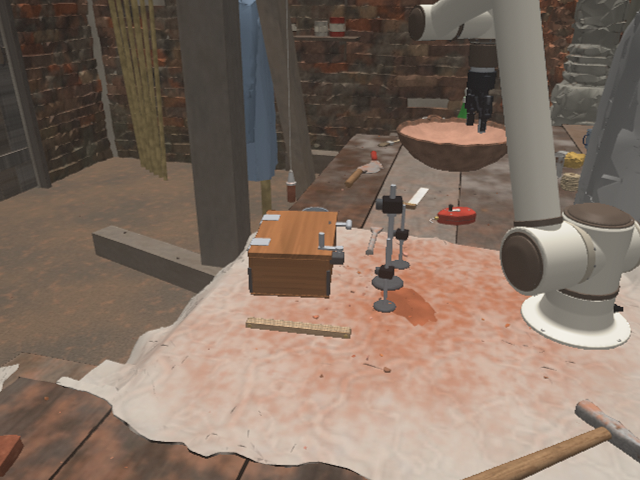

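View pics/top0.png

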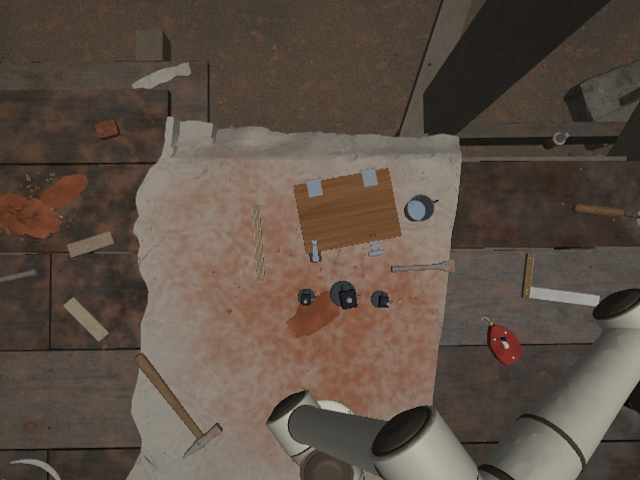

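```bash
python3 - <<'E'
import cv2
s=cv2.imread('pics/side0.png');t=cv2.imread('pics/top0.png')
cv2.imwrite('pics/s1.png',cv2.resize(s[175:325,235:435],None,fx=4,fy=4,interpolation=cv2.INTER_CUBIC))
cv2.imwrite('pics/t1.png',cv2.resize(t[160:315,280:480],None,fx=4,fy=4,interpolation=cv2.INTER_CUBIC)[:600])
E
```

```text
(no output)
```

View pics/s1.png

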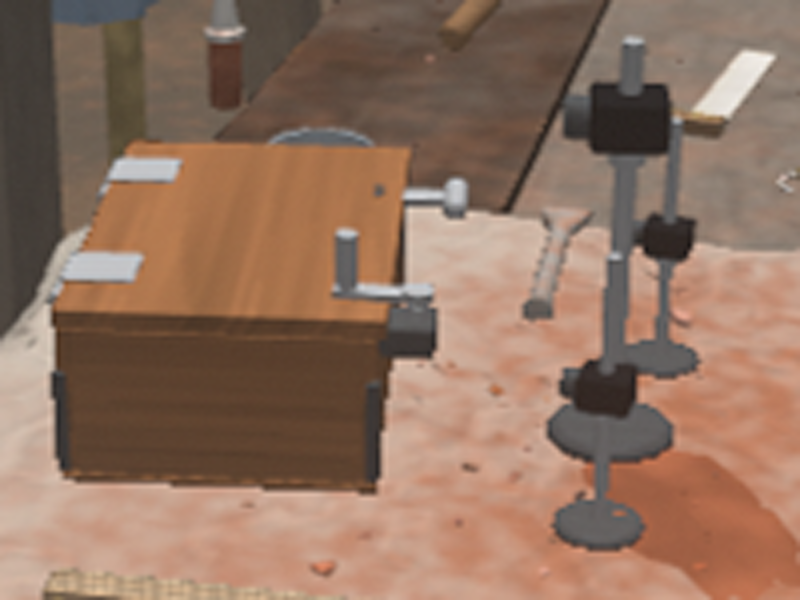

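View pics/t1.png

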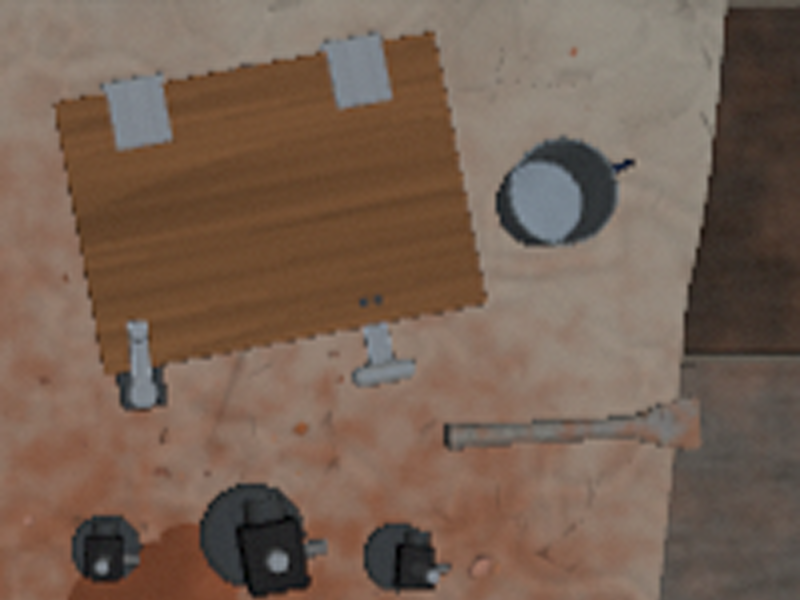

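```bash
python3 - <<'E'
from h import *
import pickle
d=pickle.load(open('cal.pkl','rb')); T=d['top'];S=d['side']
t=cv2.imread('pics/top0.png');s=cv2.imread('pics/side0.png')
hsv=cv2.cvtColor(t,cv2.COLOR_BGR2HSV)
m=cv2.inRange(hsv,(8,100,40),(20,255,170)); m[:,:285]=0;m[:,410:]=0;m[:160]=0;m[262:]=0
m=cv2.morphologyEx(m,cv2.MORPH_CLOSE,np.ones((3,3)))
cs,_=cv2.findContours(m,0,2); c=max(cs,key=cv2.contourArea); h=cv2.convexHull(c)
q=cv2.approxPolyDP(h,5,True)[:,0]; print(q,cv2.contourArea(c), cv2.minAreaRect(h))
for p in cv2.boxPoints(cv2.minAreaRect(h)): print(p,onz(*T,p,.107))
# pairs by eye (crop /4 + offset)
def st(a): return (a[0]/4+235-.4,a[1]/4+175-.4)
def tt(a): return (a[0]/4+280-.4,a[1]/4+160-.4)
for n,a,b in [('pegtop',(347,232),(137,325)),('pivot',(422,289),(143,392)),('bar',(457,197),(384,373)),
  ('posttop',(633,42),(279,560)),('boxtopc',(632,86),(272,558)),('footbig',(611,428),(249,535)),('footL',(598,523),(106,547)),('footR',(660,358),(396,555)),
  ('cRearLeft',(52,312),(55,105)),('cFrontLeft',(388,322),(107,374)),('cFrontRight',(408,148),(487,302)),('cRearRight',(137,142),(436,31))]:
    p,e=tri(S,st(a),T,tt(b)); print(n,p.round(4),round(e,4), onz(*T,tt(b),0.).round(4))
E
```

```text
[[387 168]
 [401 234]
 [306 253]
 [293 186]] 6018.0 ((347.07171630859375, 210.54904174804688), (69.53820037841797, 97.36576843261719), 79.3803482055664)
[292.81512 185.34715] [0.65568999 0.07424577 0.107     ]
[388.51324 167.40376] [ 0.69911072 -0.16637545  0.107     ]
[401.3283  235.75093] [ 0.52689574 -0.19570376  0.107     ]
[305.6302  253.69432] [0.48431939 0.04361891 0.107     ]
pegtop [0.5143 0.0229 0.1446] 0.0003 [0.521  0.0226 0.    ]
pivot [0.4746 0.0196 0.1153] 0.0005 [0.4754 0.019  0.    ]
bar [ 0.4863 -0.1307  0.1048] 0.003 [ 0.4868 -0.1449  0.    ]
posttop [ 0.3806 -0.0541  0.2335] 0.0024 [ 0.361  -0.0719  0.    ]
boxtopc [ 0.3797 -0.052   0.2103] 0.002 [ 0.3624 -0.0672  0.    ]
footbig [ 0.3799 -0.0511  0.0085] 0.0025 [ 0.3781 -0.0518  0.    ]
footL [0.3726 0.0451 0.0048] 0.0027 [0.371  0.0449 0.    ]
footR [ 0.3649 -0.1503  0.0052] 0.0017 [ 0.3636 -0.1512  0.    ]
cRearLeft [0.6566 0.0736 0.1051] 0.0039 [0.6717 0.0772 0.    ]
cFrontLeft [0.4866 0.042  0.1054] 0.0017 [0.4879 0.0433 0.    ]
cFrontRight [ 0.5304 -0.1954  0.1067] 0.0037 [ 0.5345 -0.2158  0.    ]
cRearRight [ 0.6991 -0.167   0.1051] 0.001 [ 0.7206 -0.1839  0.    ]
```

```bash
python3 - <<'E'
import cv2
s=cv2.imread('pics/side0.png');t=cv2.imread('pics/top0.png')
a=cv2.resize(s[180:300,365:425],None,fx=5,fy=5,interpolation=cv2.INTER_NEAREST)
b=cv2.resize(t[275:315,320:370],None,fx=9,fy=9,interpolation=cv2.INTER_NEAREST)
import numpy as np
o=np.zeros((600,800,3),np.uint8);o[:600,:300]=a;o[:360,320:770]=cv2.convertScaleAbs(b,alpha=1.8);cv2.imwrite('pics/lens.png',o)
E
```

```text
(no output)
```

View pics/lens.png

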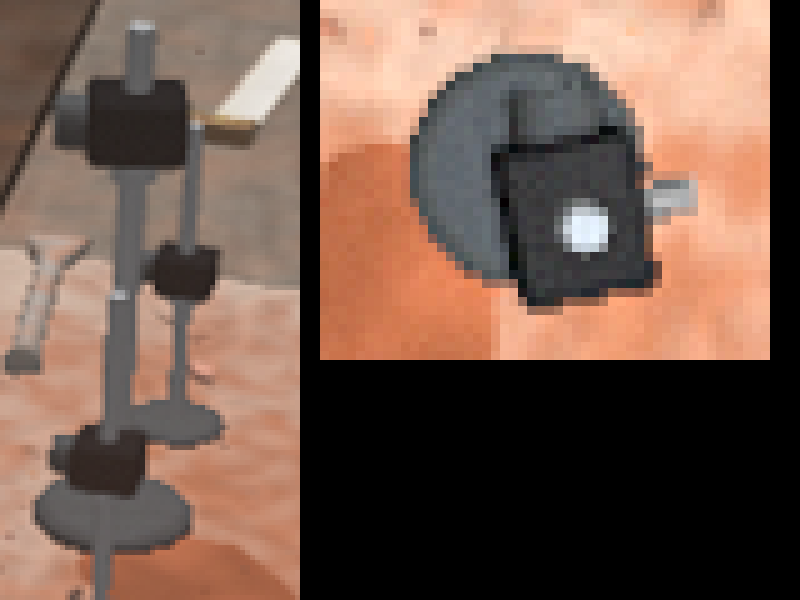

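```bash
cat > geo.py <<'E'
from h import *
import pickle
d=pickle.load(open('cal.pkl','rb')); T=d['top'];S=d['side']
yaw=np.radians(10.2); X=np.array([np.cos(yaw),np.sin(yaw),0]);Y=np.array([-np.sin(yaw),np.cos(yaw),0]);Z=np.array([0,0,1.])
H=np.array([.678,-.0458,.095])
def w(x,y,z): return H+X*x+Y*y+Z*z   # hinge frame
def onplane(c,uv,n,p):
    o,dd=ray(*c,uv); return o+dd*((p-o)@n)/(dd@n)
def loc(p): q=p-H; return np.array([q@X,q@Y,q@Z])
E
python3 - <<'E'
from geo import *
for v in (198,203.8,210): print(loc(onplane(S,(375.4,v),Y,w(0,.045,0)))*1e3)
# predicted pixel checks
for n,p in dict(bar=w(-.205,-.05,.008),pivot=w(-.19,.1,.016),FL=w(-.175,.122,.012),FR=w(-.175,-.122,.012),RL=w(0,.122,.012),RR=w(0,-.122,.012),baseFL=w(-.170,.12,-.095),baseRL=w(0,.12,-.095)).items():
    a=proj(*S,p);b=proj(*T,p);print(n,a,((a-[235,175]+.4)*4).round(),((b-[280,160]+.4)*4).round())
# box corner heights: near-left face of box y=45+18 ; 
for uv in [(365+90/5-.4,180+83/5),(365+186/5-.4,180+81/5),(365+90/5-.4,180+164/5),(365+186/5-.4,180+166/5)]:
    print('box',loc(onplane(S,uv,Y,w(0,.045+.018,0)))*1e3)
uv=np.array([(515,90),(600,130),(490,150),(610,130),(655,270),(525,300)])
for u in uv: 
    q=(320+(u[0]-320)/9-.4,275+u[1]/9-.4); print('top',loc(onz(*T,q,.21))*1e3)
E
```

```text
[-258.3848987    45.          109.45375641]
[-258.91970517   45.           96.57719133]
[-259.49717055   45.           82.67352531]
bar [350.02196468 224.5427007 ] [462. 200.] [384. 373.]
pivot [340.86659854 248.66763636] [425. 296.] [144. 394.]
FL [333.03416671 254.80200116] [394. 321.] [105. 377.]
FR [338.67323197 211.40181031] [416. 147.] [489. 304.]
RL [248.47639989 252.03292833] [ 56. 310.] [ 53. 102.]
RR [268.28330443 209.49775381] [135. 140.] [435.  30.]
baseFL [330.33946559 299.40524021] [383. 499.] [109. 372.]
baseRL [251.59001791 296.36580154] [ 68. 487.] [ 62. 127.]
box [-272.37061305   63.          119.36050313]
box [-311.25946414   63.          121.25722   ]
box [-274.04672183   63.           83.83075766]
box [-313.56963906   63.           84.09659224]
top [-260.83675947   54.70305135  115.        ]
top [-274.7096192    35.54743099  115.        ]
top [-274.45746779   63.73201259  115.        ]
top [-275.18092252   33.07049053  115.        ]
top [-311.77881417   28.59023273  115.        ]
top [-313.02642808   62.15874085  115.        ]
```

```bash
python3 - <<'E'
import cv2,numpy as np
s=cv2.imread('pics/side0.png')
g=s[190:222,370:408]
print(g[:,:,1][:, ::2])
o=cv2.resize(cv2.convertScaleAbs(g,alpha=2.5),None,fx=18,fy=18,interpolation=cv2.INTER_NEAREST);cv2.imwrite('pics/lens2.png',o)
E
```

```text
[[ 72  71  69  69  61  84 121 117 122 121  98  93  92 119 125 124 129 111
  131]
 [ 72  71  69  72  51 104 122 120 123 119  97  94  91 119 126 123 127 130
  132]
 [ 74  69  69  74  39 121 121 119 121 120  94  93  91 118 126 126 125 126
  126]
 [ 74  71  70  68  52 128 119 116 119 124  96  94  91 119 125 127 125 126
  128]
 [ 76  75  78  62  80 121 121 113 117 121  94  96  91 117 125 129 124 126
  129]
 [ 79  79  82  50  99 124 119  80  91  92  85  96  94 106 111 114 124 128
  128]
 [ 75  80  83  37 120 133  97  38  40  39  83  96  95  41  39  46 116 130
  129]
 [ 78  83  78  42 130 134  76  42  42  42  82  98  94  42  43  40 110 132
  133]
 [ 82  84  72  60 113 121  76  44  44  44  63  90  77  43  45  43 102 133
  134]
 [ 84  87  63  77  93  92  74  43  44  45  43  42  42  45  45  44  97 133
  133]
 [ 86  86  45  84  94  94  74  42  44  43  44  44  44  45  45  44  72 133
  131]
 [ 83  78  39  74  84  86  67  41  39  43  42  42  43  42  44  42  61 131
  134]
 [ 82  67  57  78  73  77  62  36  36  36  37  38  38  37  39  37  66 128
  134]
 [ 81  55  87  72  64  67  56  36  35  37  37  
[... 792 characters left out ...]
  80  78  57  58  58  57  56  57  68  88  98
  134]
 [130 129 133 133 129 129 132 134 123  93  98 100  98 102 108 126  98  98
  133]
 [128 127 131 133 128 131 132 126 120  90  96  97  94 114 129 134  94 100
  134]
 [125 127 131 130 132 130 132 125 126  99  95  96  98 123 131 130  87 104
  135]
 [123 128 133 130 129 129 131 130 128 114  95  96 117 130 130 132  90 103
  136]
 [120 127 132 129 128 129 129 130 128 112  96  97 116 128 128 126  91 103
  135]
 [122 129 129 127 128 130 129 128 130 114  98  96 114 128 129 124  92 107
  134]
 [122 129 129 124 127 127 127 128 133 114  98  96 113 130 126 119  93 107
  133]
 [124 129 125 124 124 125 126 128 132 111  97  96 113 129 128 120  93 106
  134]]
```

View pics/lens2.png

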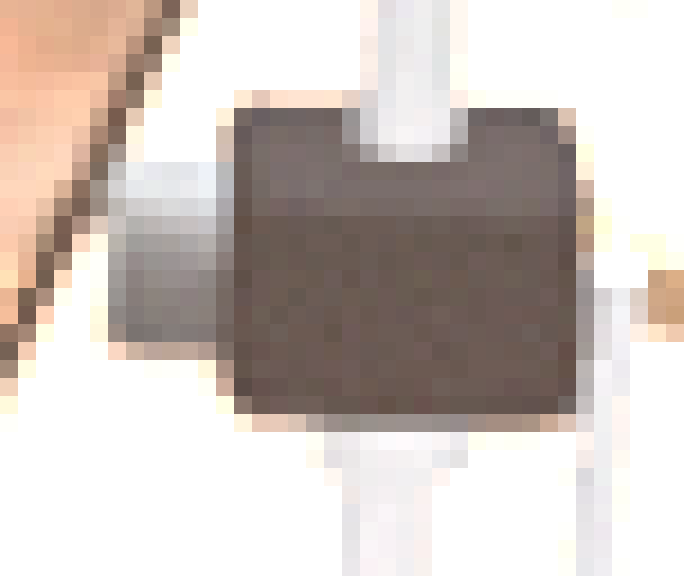

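Call:
apply_moves --commands '[[[0,10,30],[0,0,-2],0.6],[[5,20,30],[0,0,-2],0.6],[[16,32,10],[0,0,-2],0.6],[[16,34,0],[0,0,-2],0.6],[[16,34,0],[0,0,-2],0.6],[[16,34,0],[0,0,0],0.6],[[16,34,0],[0,0,0],0.6],[[16,34,0],[0,0,0],0.6]]' --force 30

```text
t: 0.77
ee_pos: [0.3157, -0.3478, 0.2953]
eef_rot: [-0.002, -0.078, 0.997, 0.007]
force: [2.0, -1.1, -0.3]
finger_gap: 0.595
```

Call:
apply_moves --commands '[[[18,34,0],[0,0,0.5],0.6],[[18,34,0],[0,0,0.5],0.6],[[18,34,0],[0,0,0.3],0.6],[[18,34,0],[0,0,0],0.6],[[18,34,0],[0,0,0],0.6],[[18,34,0],[0,0,0],0.6],[[18,34,0],[0,0,0],0.6],[[18,34,0],[0,0,0],0.6]]'

```text
t: 1.43
ee_pos: [0.4599, -0.06, 0.2944]
eef_rot: [-0.002, -0.09, 0.996, 0.008]
force: [0.7, 0.2, 0.7]
finger_gap: 0.601
```

```bash
cat > st.py <<'E'
from geo import *
s=readout.state();n=s['eef_rot'];from scipy.spatial.transform import Rotation as Q
r=Q.from_quat([n[1],n[2],n[3],n[0]]).as_matrix()
print(round(s['t'],2),s['ee_pos'].round(4),'F',s['force'].round(1),'gap',round(s['finger_gap'],3),'z',r[:,2].round(3),'yang',round(np.degrees(np.arctan2(r[1,1],r[0,1])),1), 'locTCP',(loc(s['ee_pos'])*1e3).round(1))
E
python3 st.py
```

```text
1.43 [ 0.4599 -0.06    0.2944] F [0.7 0.2 0.7] gap 0.601 z [-0.005  0.016 -1.   ] yang 100.3 locTCP [-217.2   24.6  199.4]
```

Call:
apply_moves --commands '[[[18,28,0],[-0.9,-0.3,0],0.6],[[18,28,0],[0,0,0],0.6],[[14,22,0],[0,0,0],0.6],[[4,5,-30],[0,0,0],0.6],[[0,0,-40],[0,0,0],0.6],[[0,0,-30],[0,0,0],0.6],[[0,0,-10],[0,0,0],0.6],[[0,0,0],[0,0,0],0.6]]'

```text
t: 2.1
ee_pos: [0.5174, 0.0368, 0.1786]
eef_rot: [0.001, -0.096, 0.995, 0.0]
force: [0.6, -0.1, -0.0]
finger_gap: 0.603
```

```bash
python3 st.py;python3 - <<'E'
from h import *
f=cam('top')[0];g=cam('side')[0]
o=np.hstack([cv2.resize(f[200:320,270:400],None,fx=3,fy=3,interpolation=2),cv2.resize(g[150:270,290:420],None,fx=3,fy=3,interpolation=2)]);cv2.imwrite('pics/a1.png',o)
E
```

```text
2.1 [0.5174 0.0368 0.1786] F [ 0.6 -0.1 -0. ] gap 0.603 z [ 0.002  0.001 -1.   ] yang 101.0 locTCP [-143.4  109.7   83.6]
```

View pics/a1.png

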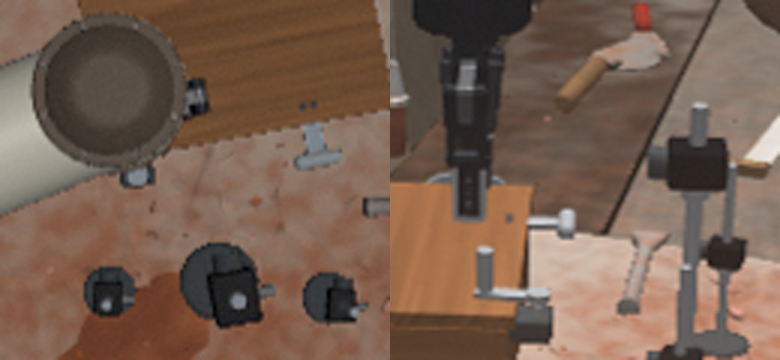

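Call:
apply_moves --commands '[[[-3,-12,0],[0,0,-0.7],0.6],[[0,-2,-10],[0,0,0],0.6],[[0,0,-20],[0,0,0],0.6],[[0,0,-15],[0,0,0],0.6],[[0,0,-10],[0,0,0],0.6],[[0,0,0],[0,0,0],0.6]]'

```text
t: 2.7
ee_pos: [0.5203, 0.021, 0.1312]
eef_rot: [0.012, -0.088, 0.996, 0.002]
force: [-0.3, 0.5, 0.2]
finger_gap: 0.604
```

```bash
python3 st.py;python3 - <<'E'
from h import *
g=cam('side')[0]
cv2.imwrite('pics/a2.png',cv2.resize(g[170:270,290:400],None,fx=5,fy=5,interpolation=2))
E
```

```text
2.7 [0.5203 0.021  0.1312] F [-0.3  0.5  0.2] gap 0.604 z [ 0.024  0.007 -1.   ] yang 100.1 locTCP [-143.3   93.7   36.2]
```

View pics/a2.png

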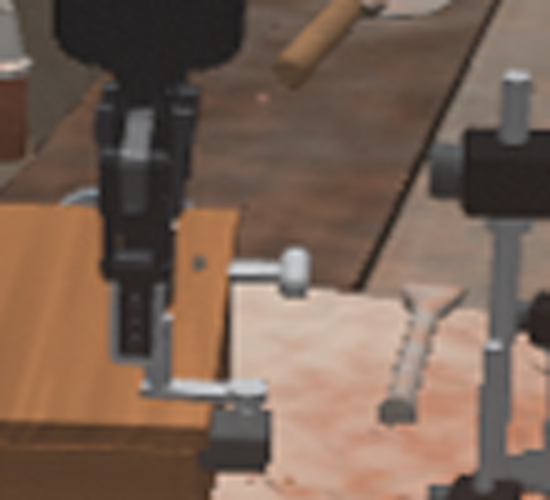

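Call:
apply_moves --commands '[[[-6,2,0],[-0.4,1.4,0],0.6],[[0,0,-8],[0,0,0],0.6],[[0,0,-4],[0,0,0],0.6],[[0,0,0],[0,0,0],0.6]]'

```text
t: 3.08
ee_pos: [0.5177, 0.0229, 0.1231]
eef_rot: [0.005, -0.088, 0.996, 0.001]
force: [-0.0, -0.3, -0.8]
finger_gap: 0.601
```

```bash
python3 st.py
```

```text
3.08 [0.5177 0.0229 0.1231] F [-0.  -0.3 -0.8] gap 0.601 z [ 0.01   0.002 -1.   ] yang 100.1 locTCP [-145.6   96.    28.1]
```

Call:
apply_moves --commands '[[[-4,0,-3],[0,0.6,0],0.6],[[0,0,-2],[0,0,0],0.3],[[0,0,0],[0,0,0],0.0],[[0,0,0],[0,0,0],0.0],[[0,0,0],[0,0,0],0.0],[[0,0,0],[0,0,0],0.0]]' --force 30

```text
t: 3.58
ee_pos: [0.5138, 0.0227, 0.1183]
eef_rot: [0.0, -0.088, 0.996, 0.001]
force: [-0.4, 0.1, -0.4]
finger_gap: 0.128
```

```bash
python3 st.py
```

```text
3.58 [0.5138 0.0227 0.1183] F [-0.4  0.1 -0.4] gap 0.128 z [ 0.001  0.003 -1.   ] yang 100.1 locTCP [-149.4   96.5   23.3]
```

Call:
apply_moves --commands '[[[-1.8,8.4,0],[0,0,0],0.0],[[-3.5,7.9,0],[0,0,0],0.0],[[-5.3,6.8,0],[0,0,0],0.0],[[0,0,0],[0,0,0],0.0]]'

```text
t: 3.92
ee_pos: [0.5085, 0.0452, 0.1184]
eef_rot: [0.006, -0.089, 0.996, -0.0]
force: [-0.9, 0.7, -0.8]
finger_gap: 0.126
```

```bash
python3 st.py; python3 -c "
from geo import *
q=loc(readout.state()['ee_pos'])*1e3-[-190,100,0];print(q,np.hypot(*q[:2]),np.arctan2(q[1],q[0]))"
```

```text
3.92 [0.5085 0.0452 0.1184] F [-0.9  0.7 -0.8] gap 0.126 z [ 0.012  0.001 -1.   ] yang 100.2 locTCP [-150.7  119.6   23.4]
[39.31832418 19.58244096 23.42665735] 43.92496568640376 0.46208536557238794
```

Call:
apply_moves --commands '[[[-11,3,0],[0,0.6,0],0.0],[[-10,5,0],[0,0,0],0.0],[[-9,3,0],[0,0,0],0.0],[[0,0,0],[0,0,0],0.0]]'

```text
t: 4.25
ee_pos: [0.4849, 0.058, 0.1191]
eef_rot: [0.008, -0.091, 0.996, 0.001]
force: [-0.5, 1.0, -2.1]
finger_gap: 0.125
```

```bash
python3 st.py; python3 -c "
from geo import *
q=loc(readout.state()['ee_pos'])*1e3-[-190,100,0];print(q,np.hypot(*q[:2]),np.arctan2(q[1],q[0]))"
```

```text
4.25 [0.4849 0.058  0.1191] F [-0.5  1.  -2.1] gap 0.125 z [ 0.016  0.003 -1.   ] yang 100.5 locTCP [-171.7  136.4   24.1]
[18.30091386 36.37535189 24.09842166] 40.719647265534434 1.1046613884705543
```

Next target is about (0.462, 0.055), an angle of about 1.7.

Call:
apply_moves --commands '[[[-10,-1,0],[0,0.8,0],0.0],[[-10,-1,0],[0,0,0],0.0],[[-6,-1,0],[0,0,0],0.0],[[0,0,0],[0,0,0],0.0]]'

```text
t: 4.58
ee_pos: [0.4637, 0.0554, 0.1195]
eef_rot: [0.006, -0.093, 0.996, 0.002]
force: [1.3, 1.5, -3.2]
finger_gap: 0.125
```

```bash
python3 st.py; python3 -c "
from geo import *
q=loc(readout.state()['ee_pos'])*1e3-[-190,100,0];print(q,np.hypot(*q[:2]),np.arctan2(q[1],q[0]))
g=cam('side')[0]
cv2.imwrite('pics/a3.png',cv2.resize(g[170:270,290:400],None,fx=5,fy=5,interpolation=2))"
```

```text
4.58 [0.4637 0.0554 0.1195] F [ 1.3  1.5 -3.2] gap 0.125 z [ 0.012  0.005 -1.   ] yang 100.7 locTCP [-193.   137.6   24.5]
[-2.98505493 37.57234303 24.51417477] 37.690735113907834 1.6500779949846414
```

View pics/a3.png

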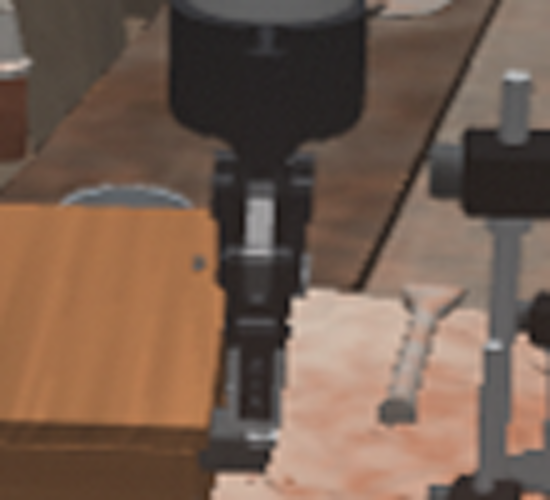

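Call:
apply_moves --commands '[[[0,0,0],[0,0,0],0.5],[[0,0,0],[0,0,0],0.5],[[0,0,0],[0,0.7,0],0.5],[[0,0,20],[0,0,0],0.5],[[0,0,40],[0,0,0],0.8],[[0,0,40],[0,0,0],0.8],[[0,0,40],[0,0,0],0.8],[[0,0,0],[0,0,0],0.8]]'

```text
t: 5.3
ee_pos: [0.4596, 0.0539, 0.2641]
eef_rot: [-0.009, -0.092, 0.996, 0.001]
force: [1.4, 0.2, 0.8]
finger_gap: 0.8
```

```bash
python3 st.py; python3 -c "
from geo import *
g=cam('side')[0];f=cam('top')[0]
o=np.hstack([cv2.resize(f[200:320,270:400],None,fx=3,fy=3,interpolation=2),cv2.resize(g[170:290,290:420],None,fx=3,fy=3,interpolation=2)]);cv2.imwrite('pics/a4.png',o)"
```

```text
5.3 [0.4596 0.0539 0.2641] F [1.4 0.2 0.8] gap 0.8 z [-0.018  0.    -1.   ] yang 100.5 locTCP [-197.3  136.8  169.1]
```

View pics/a4.png

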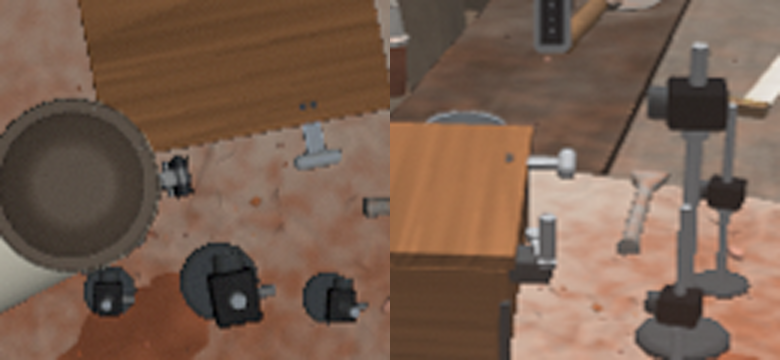

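Call:
apply_moves --commands '[[[4,-15,10],[0,-1,0],0.8],[[4,-32,0],[0,0,0],0.8],[[4,-32,0],[0,0,0],0.8],[[4,-32,0],[0,0,0],0.8],[[4,-32,0],[0,0,0],0.8],[[4,-32,0],[0,0,0],0.8],[[0,-5,0],[0,0,0],0.8],[[0,0,0],[0,0,0],0.8]]'

```text
t: 6.07
ee_pos: [0.4737, -0.1326, 0.2557]
eef_rot: [-0.019, -0.092, 0.996, 0.002]
force: [0.1, 0.2, 0.6]
finger_gap: 0.799
```

```bash
python3 st.py
```

```text
6.07 [ 0.4737 -0.1326  0.2557] F [0.1 0.2 0.6] gap 0.799 z [-0.039  0.001 -0.999] yang 100.6 locTCP [-216.4  -49.2  160.7]
```

Call:
apply_moves --commands '[[[6,0,0],[0,-2.2,0],0.8],[[6,0,0],[0,0,-0.4],0.8],[[0,0,-20],[0,0,0],0.8],[[0,0,-40],[0,0,0],0.8],[[0,0,-20],[0,0,0],0.8],[[0,0,0],[0,0,0],0.8]]'

```text
t: 6.57
ee_pos: [0.4853, -0.1287, 0.1697]
eef_rot: [-0.003, -0.089, 0.996, 0.002]
force: [0.6, -0.1, 0.9]
finger_gap: 0.799
```

```bash
python3 st.py
```

```text
6.57 [ 0.4853 -0.1287  0.1697] F [ 0.6 -0.1  0.9] gap 0.799 z [-0.007  0.003 -1.   ] yang 100.2 locTCP [-204.3  -47.4   74.7]
```

Call:
apply_moves --commands '[[[0,-3,-10],[0,-0.3,0],0.8],[[0,0,-25],[0,0,0],0.8],[[0,0,-25],[0,0,0],0.8],[[0,0,-12],[0,0,0],0.8],[[0,0,0],[0,0,0],0.8]]'

```text
t: 6.98
ee_pos: [0.4883, -0.1276, 0.0977]
eef_rot: [-0.001, -0.093, 0.996, 0.001]
force: [-0.0, -0.2, -0.1]
finger_gap: 0.803
```

```bash
python3 st.py; python3 -c "
from geo import *
g=cam('side')[0];f=cam('top')[0]
o=np.hstack([cv2.resize(f[200:320,290:420],None,fx=3,fy=3,interpolation=2),cv2.resize(g[170:270,310:400],None,fx=3.6,fy=3.6,interpolation=2)]);cv2.imwrite('pics/a5.png',o)"
```

```text
6.98 [ 0.4883 -0.1276  0.0977] F [-0.  -0.2 -0.1] gap 0.803 z [-0.003  0.002 -1.   ] yang 100.7 locTCP [-201.2  -46.9    2.7]
```

View pics/a5.png

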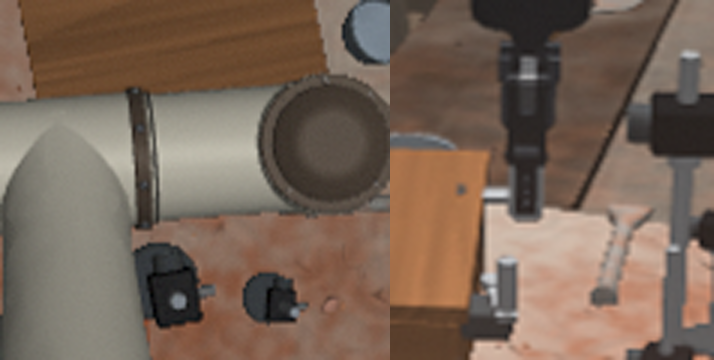

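Call:
apply_moves --commands '[[[-3,-3,-8],[0,0,-0.4],0.8],[[0,0,-5],[0,0,0],0.7],[[0,0,0],[0,0,0],0.5],[[0,0,0],[0,0,0],0.3],[[0,0,0],[0,0,0],0.3],[[0,0,0],[0,0,0],0.3]]' --force 40

```text
t: 7.58
ee_pos: [0.4898, -0.1302, 0.0908]
eef_rot: [0.005, -0.09, 0.996, 0.001]
force: [0.5, -0.4, -2.1]
finger_gap: 0.453
```

```bash
python3 st.py
```

```text
7.58 [ 0.4898 -0.1302  0.0908] F [ 0.5 -0.4 -2.1] gap 0.453 z [ 0.01   0.002 -1.   ] yang 100.3 locTCP [-200.2  -49.7   -4.2]
```

Call:
apply_moves --commands '[[[0,0,0],[0,0,0],0.75],[[0,0,0],[0,0,0],0.75],[[-6,-1,-7],[0,0.6,0],0.75],[[-3,0,-7],[0,0,0],0.75],[[0,0,0],[0,0,0],0.75]]'

```text
t: 8.0
ee_pos: [0.4809, -0.1316, 0.0766]
eef_rot: [0.001, -0.09, 0.996, 0.001]
force: [0.3, -0.7, 0.8]
finger_gap: 0.754
```

```bash
python3 st.py; python3 -c "
from geo import *
g=cam('side')[0]
cv2.imwrite('pics/a6.png',cv2.resize(g[170:260,310:400],None,fx=6,fy=6,interpolation=2))"
```

```text
8.0 [ 0.4809 -0.1316  0.0766] F [ 0.3 -0.7  0.8] gap 0.754 z [ 0.002  0.002 -1.   ] yang 100.3 locTCP [-209.2  -49.5  -18.4]
```

View pics/a6.png

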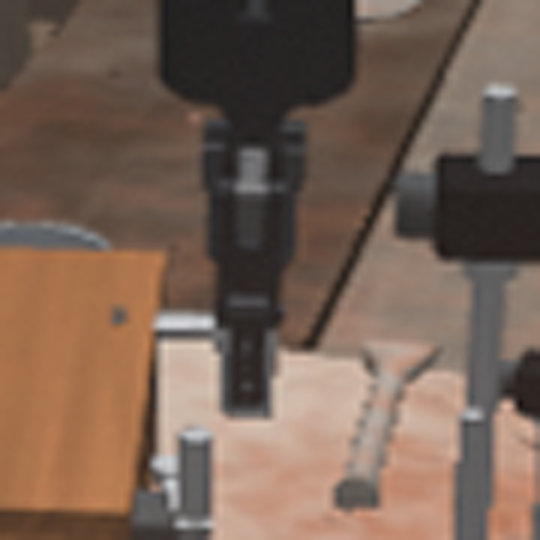

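Call:
apply_moves --commands '[[[4,0,2],[0,0,0],0.7],[[0,0,0],[0,0,0],0.5],[[0,0,0],[0,0,0],0.2],[[0,0,0],[0,0,0],0.2],[[0,0,0],[0,0,0],0.2],[[0,0,0],[0,0,0],0.2]]' --force 60

```text
t: 8.55
ee_pos: [0.4852, -0.1309, 0.0795]
eef_rot: [0.0, -0.09, 0.996, 0.001]
force: [-0.9, -0.4, 0.9]
finger_gap: 0.446
```

```bash
python3 st.py
```

```text
8.55 [ 0.4852 -0.1309  0.0795] F [-0.9 -0.4  0.9] gap 0.446 z [ 0.     0.003 -1.   ] yang 100.3 locTCP [-204.9  -49.6  -15.5]
```

Call:
apply_moves --commands '[[[1,0,10],[0,0,0],0.2],[[1,0,12],[0,0,0],0.2],[[2,0,12],[0,0,0],0.2],[[0,0,0],[0,0,0],0.2]]'

```text
t: 8.88
ee_pos: [0.489, -0.1302, 0.1125]
eef_rot: [-0.001, -0.09, 0.996, 0.002]
force: [0.3, -1.9, -2.0]
finger_gap: 0.452
```

```bash
cat > lid.py <<'E'
from geo import *
q=loc(readout.state()['ee_pos'])*1e3+[0,0,23.5];phi=np.degrees(np.arctan2(q[2],-q[0]))
print('bar',q.round(1),'r',np.hypot(q[0],q[2]).round(1),'lid',(phi-2.24).round(2))
E
python3 st.py; python3 lid.py; python3 -c "
from geo import *
g=cam('side')[0]
cv2.imwrite('pics/a7.png',cv2.resize(g[150:270,230:400],None,fx=4,fy=4,interpolation=2))"
```

```text
8.88 [ 0.489  -0.1302  0.1125] F [ 0.3 -1.9 -2. ] gap 0.452 z [-0.002  0.004 -1.   ] yang 100.3 locTCP [-200.9  -49.6   17.5]
bar [-200.9  -49.6   41. ] r 205.1 lid 9.31
```

View pics/a7.png

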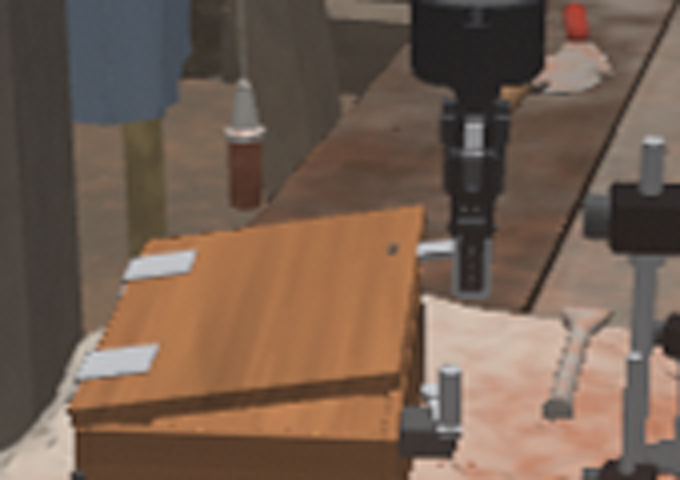

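Call:
apply_moves --commands '[[[4,1,17],[0,0,0],0.2],[[5,1,17],[0,0,0],0.2],[[7,1,16],[0,0,0],0.2],[[8,2,16],[0,0,0],0.2],[[9,2,15],[0,0,0],0.2],[[0,0,0],[0,0,0],0.2]]'

```text
t: 9.43
ee_pos: [0.5197, -0.1247, 0.1881]
eef_rot: [-0.006, -0.089, 0.996, 0.001]
force: [-2.1, 0.8, -1.2]
finger_gap: 0.448
```

```bash
python3 st.py; python3 lid.py
```

```text
9.43 [ 0.5197 -0.1247  0.1881] F [-2.1  0.8 -1.2] gap 0.448 z [-0.012  0.002 -1.   ] yang 100.2 locTCP [-169.8  -49.6   93.1]
bar [-169.8  -49.6  116.6] r 206.0 lid 32.25
```

Call:
apply_moves --commands '[[[12,2,15],[0,-0.7,0],0.2],[[14,3,15],[0,0,0],0.2],[[13,2,12],[0,0,0],0.2],[[6,1,5],[0,0,0],0.2],[[0,0,0],[0,0,0],0.2]]'

```text
t: 9.85
ee_pos: [0.5558, -0.1182, 0.228]
eef_rot: [-0.013, -0.09, 0.996, 0.001]
force: [-3.9, 0.4, 1.8]
finger_gap: 0.447
```

```bash
python3 st.py; python3 lid.py; python3 -c "
from geo import *
g=cam('side')[0];f=cam('top')[0]
cv2.imwrite('pics/side8.png',g);cv2.imwrite('pics/top8.png',f)
cv2.imwrite('pics/a8.png',cv2.resize(g[130:320,230:430],None,fx=3.1,fy=3.1,interpolation=2))
cv2.imwrite('pics/a8t.png',cv2.resize(f[160:310,280:480],None,fx=4,fy=4,interpolation=2))
"
```

```text
9.85 [ 0.5558 -0.1182  0.228 ] F [-3.9  0.4  1.8] gap 0.447 z [-0.025  0.    -1.   ] yang 100.3 locTCP [-133.1  -49.6  133. ]
bar [-133.1  -49.6  156.5] r 205.4 lid 47.39
```

View pics/a8.png

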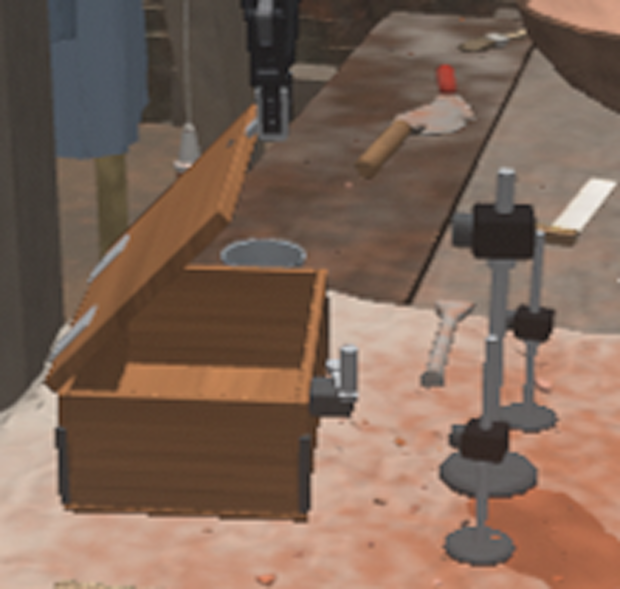

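View pics/a8t.png

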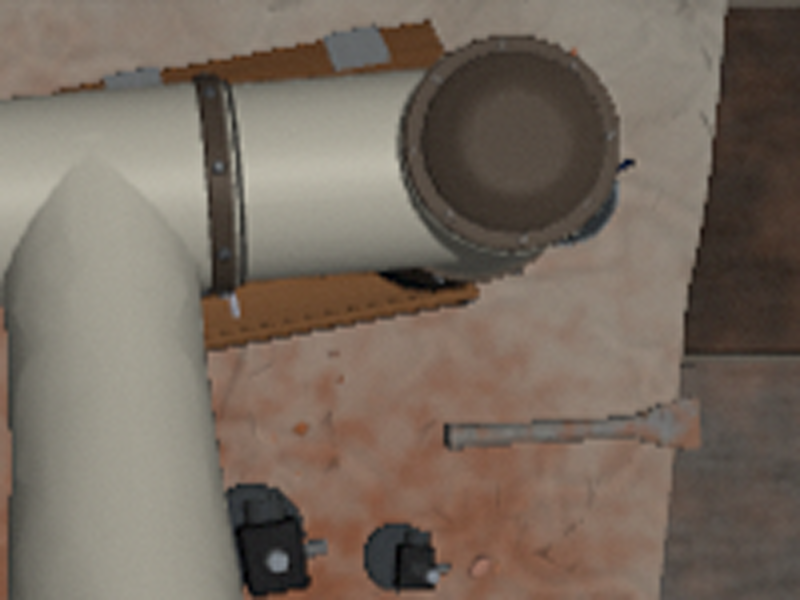

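Call:
apply_moves --commands '[[[7,1,6],[0,-1,0],0.2],[[7,1,5],[0,-0.5,0],0.2],[[3,1,2],[0,0,0],0.2],[[0,0,0],[0,0,0],0.2],[[0,0,0],[0,0,0],0.2]]'

```text
t: 10.37
ee_pos: [0.569, -0.1159, 0.2376]
eef_rot: [-0.003, -0.09, 0.996, 0.0]
force: [-2.9, 0.3, 0.3]
finger_gap: 0.451
```

```bash
cat > lid.py <<'E'
from geo import *
from scipy.spatial.transform import Rotation as Q
s=readout.state();n=s['eef_rot'];r=Q.from_quat([n[1],n[2],n[3],n[0]]).as_matrix()
q=loc(s['ee_pos']-.0235*r[:,2])*1e3;phi=np.degrees(np.arctan2(q[2],-q[0]))
print('bar',q.round(1),'r',np.hypot(q[0],q[2]).round(1),'lid',(phi-2.24).round(2))
E
python3 st.py; python3 lid.py; python3 -c "
from geo import *
g=cam('side')[0]
cv2.imwrite('pics/side9.png',g)
cv2.imwrite('pics/a9.png',cv2.resize(g[160:270,240:330],None,fx=5.4,fy=5.4,interpolation=0))
"
```

```text
10.37 [ 0.569  -0.1159  0.2376] F [-2.9  0.3  0.3] gap 0.451 z [-0.006 -0.    -1.   ] yang 100.3 locTCP [-119.7  -49.7  142.6]
bar [-119.5  -49.7  166.1] r 204.6 lid 52.01
```

View pics/a9.png

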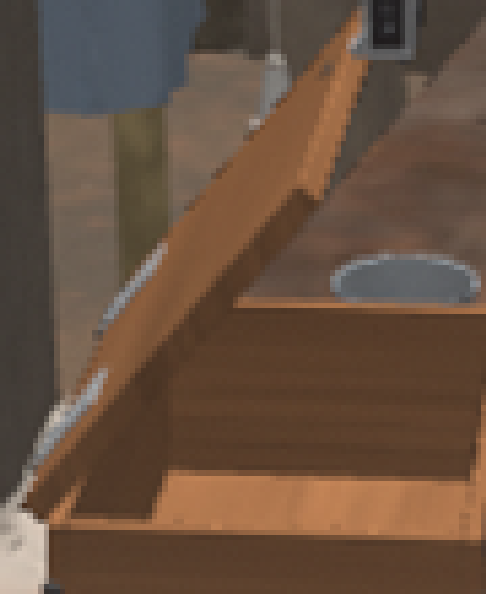

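```bash
python3 - <<'E'
from geo import *
c=lambda x,y:(x/5.4+240-.4,y/5.4+160-.4)
for n,p in dict(topF=(303,190),mirF=(320,201),rearTop=(27,488),hinge=(50,522)).items():
    q=loc(onplane(S,c(*p),Y,w(0,.122,0)))*1e3; print(n,q.round(1),np.degrees(np.arctan2(q[2],-q[0])).round(1))
for a in (51,52,53,54):
    r=np.radians(a);u=np.array([-np.cos(r),np.sin(r)]);m=np.array([np.sin(r),np.cos(r)])
    o=[]
    for v in (175*u+12*m,175*u,12*m,0*u): 
        p=proj(*S,w(v[0]/1e3,.122,v[1]/1e3)); o.append(((p-[240,160]+.4)*5.4).round(0))
    print(a,o)
E
```

```text
topF [-101.   122.   139.7] 54.1
mirF [-107.1  122.   135.6] 51.7
rearTop [  7.8 122.   16.4] 115.5
hinge [ -0.2 122.    2.3] 84.4
51 [array([302., 180.]), array([328., 200.]), array([ 25., 509.]), array([ 50., 527.])]
52 [array([295., 175.]), array([322., 195.]), array([ 24., 509.]), array([ 50., 527.])]
53 [array([288., 170.]), array([315., 190.]), array([ 24., 510.]), array([ 50., 527.])]
54 [array([281., 166.]), array([308., 185.]), array([ 24., 510.]), array([ 50., 527.])]
```

```bash
cat > ang.py <<'E'
from geo import *
import sys
def run(f,a0,a1=None):
    g=cv2.cvtColor(f,cv2.COLOR_BGR2GRAY).astype(float); g=cv2.GaussianBlur(g,(0,0),.7)
    best=[]
    for s in np.linspace(.2,.93,60):   # sample along predicted top-left edge, search perpendicular in-plane
        r=np.radians(a0);u=np.array([-np.cos(r),np.sin(r)]);m=np.array([np.sin(r),np.cos(r)])
        ps=[]
        offs=np.arange(-8,22,.5)
        for o in offs:
            v=175*s*u+o*m; ps.append(proj(*S,w(v[0]/1e3,.122,v[1]/1e3)))
        ps=np.array(ps,np.float32)
        val=cv2.remap(g.astype(np.float32),ps[:,0].reshape(1,-1),ps[:,1].reshape(1,-1),cv2.INTER_CUBIC)[0]
        d=np.gradient(val); k=slice(22,56); j=22+np.argmax(d[k])
        if 22<j<55:
            e=d[j-1]-2*d[j]+d[j+1]; j2=j+.5*(d[j-1]-d[j+1])/e
            best.append((175*s,offs[0]+.5*j2,d[j]))
    b=np.array(best); x,y=b[:,0],b[:,1]
    ok=abs(y-np.median(y))<3
    for _ in range(4):
        p=np.polyfit(x[ok],y[ok],1); ok=abs(y-np.polyval(p,x))<.8
    print('n',ok.sum(),'offset at mid',np.polyval(p,90).round(2),'slope deg',np.degrees(p[0]).round(2),'lid',(a0+np.degrees(np.arctan(p[0]))).round(2))
if __name__=='__main__': run(cv2.imread(sys.argv[1]),float(sys.argv[2]))
E
python3 ang.py pics/side0.png 0; python3 ang.py pics/side8.png 47.4; python3 ang.py pics/side9.png 52;python3 ang.py pics/side9.png 51
```

```text
n 57 offset at mid 11.53 slope deg -0.18 lid -0.18
n 53 offset at mid 12.25 slope deg -1.42 lid 45.98
n 40 offset at mid 11.62 slope deg -1.76 lid 50.24
n 41 offset at mid 13.26 slope deg -0.8 lid 50.2
```

```bash
python3 - <<'E'
from geo import *
f=cv2.imread('pics/side9.png'); k=5.4
o=cv2.resize(f[160:270,240:330],None,fx=8,fy=8,interpolation=2)[:600]
o=cv2.resize(f[185:260,240:310],None,fx=8,fy=8,interpolation=2)
k=8
for a,col in ((50.2,(0,255,0)),(52,(0,0,255))):
    r=np.radians(a);u=np.array([-np.cos(r),np.sin(r)]);m=np.array([np.sin(r),np.cos(r)])
    P=[]
    for v in (175*u+12*m,175*u,0*u,12*m):
        p=proj(*S,w(v[0]/1e3+.0025,.122,v[1]/1e3)); P.append((p-[240,185]+.5)*k)
    cv2.polylines(o,[np.int32(P)],True,col,1)
cv2.imwrite('pics/a10.png',o)
E
```

```text
(no output)
```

View pics/a10.png

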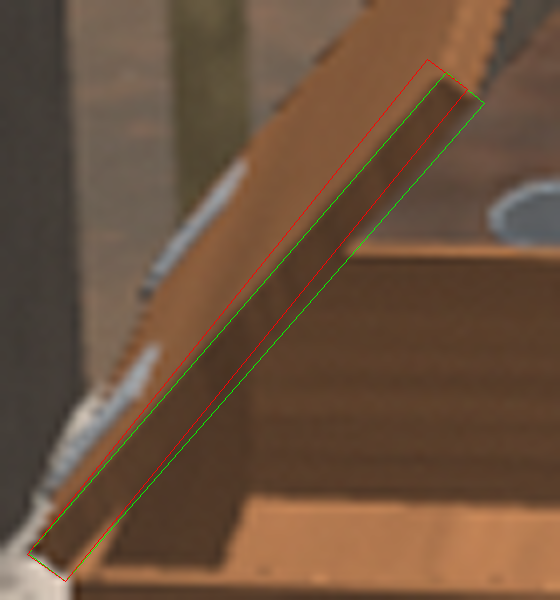

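```bash
python3 - <<'E'
from geo import *
f,g=cam('top')[0],cam('side')[0]
cv2.imwrite('pics/top9.png',f); cv2.imwrite('pics/side9b.png',g)
def line(f,a,name,lid0):
    # perpendicular scan across front edge (mirror-front), between y=-110..-70 and between
    r=np.radians(a);G=cv2.GaussianBlur(cv2.cvtColor(f,cv2.COLOR_BGR2HSV)[:,:,1].astype(np.float32),(0,0),.6)
    res=[]
    for y in np.linspace(-.115,.115,47):
        offs=np.arange(-12,12,.5)
        base=np.array([-175*np.cos(r),175*np.sin(r)]) if not lid0 else np.array([-175.,0])
        ps=np.array([proj(*T,w((base[0]+o)/1e3,y,base[1]/1e3)) for o in offs],np.float32)
        v=cv2.remap(G,ps[:,0].reshape(1,-1),ps[:,1].reshape(1,-1),cv2.INTER_CUBIC)[0]
        d=np.gradient(v);j=np.argmax(abs(d)); res.append((round(y*1e3),offs[j],round(float(d[j]),1)))
    print(name,res)
line(cv2.imread('pics/top0.png'),0,'closed',True)
line(cv2.imread('pics/top8.png'),46,'top8@46',False)
line(f,50.2,'top9@50.2',False)
E
python3 ang.py pics/side9b.png 50.2
python3 lid.py
```

```text
closed [(-115, np.float64(1.0), 11.0), (-110, np.float64(2.0), 9.8), (-105, np.float64(0.5), 9.1), (-100, np.float64(1.0), 7.9), (-95, np.float64(1.5), 7.8), (-90, np.float64(0.5), 7.6), (-85, np.float64(1.5), 7.2), (-80, np.float64(2.0), 7.4), (-75, np.float64(1.0), 8.2), (-70, np.float64(1.5), 8.5), (-65, np.float64(0.5), 9.2), (-60, np.float64(1.5), 10.3), (-55, np.float64(2.0), 14.4), (-50, np.float64(2.5), 14.7), (-45, np.float64(1.5), 13.3), (-40, np.float64(0.5), 9.6), (-35, np.float64(0.5), 9.5), (-30, np.float64(1.5), 9.6), (-25, np.float64(1.5), 10.0), (-20, np.float64(1.0), 10.7), (-15, np.float64(2.0), 10.1), (-10, np.float64(0.5), 10.8), (-5, np.float64(1.5), 10.0), (0, np.float64(1.5), 8.1), (5, np.float64(1.0), 8.4), (10, np.float64(1.5), 8.4), (15, np.float64(2.0), 8.3), (20, np.float64(1.0), 8.2), (25, np.float64(1.5), 9.9), (30, np.float64(1.0), 9.0), (35, np.float64(1.0), 9.5), (40, np.float64(2.0), 6.4), (45, np.float64(0.5), 7.5), (50, np.float64(1.5), 8.7), (55, np.float64(1.5), 9.5), (60, np.float64(1.0), 11.0), (65, np.float64(1.5), 9.5), (70, np.float64(2.5),
[... 2502 characters left out ...]
10.0), 0.4), (20, np.float64(7.0), 0.5), (25, np.float64(-12.0), 1.5), (30, np.float64(11.5), 1.4), (35, np.float64(-12.0), -1.7), (40, np.float64(-2.5), -6.4), (45, np.float64(-3.0), -7.3), (50, np.float64(-7.0), -2.9), (55, np.float64(-11.0), -0.5), (60, np.float64(-3.0), 0.4), (65, np.float64(-9.0), -0.4), (70, np.float64(3.0), -0.4), (75, np.float64(2.0), 0.2), (80, np.float64(9.5), 0.2), (85, np.float64(-1.0), 0.3), (90, np.float64(4.5), -0.4), (95, np.float64(1.0), 0.3), (100, np.float64(-12.0), -0.3), (105, np.float64(3.0), -0.4), (110, np.float64(-10.0), 0.2), (115, np.float64(-6.5), -0.3)]
n 48 offset at mid 14.43 slope deg 0.04 lid 50.24
bar [-119.6  -49.7  166. ] r 204.6 lid 51.99
```

```bash
python3 - <<'E'
from geo import *
import ang
f=np.zeros((480,640,3),np.uint8); a=cv2.imread('pics/a7.png'); f[150:270,230:400]=cv2.resize(a,(170,120),interpolation=cv2.INTER_AREA)
ang.run(f,9.3); ang.run(f,8.5)
# marker image check: corresponding target
for h in (94,95,96,97): print(h,(np.degrees(np.pi-np.arcsin(h/136.47))-28.44)/2)
E
```

```text
n 56 offset at mid 12.08 slope deg -0.07 lid 9.23
n 58 offset at mid 13.3 slope deg 0.68 lid 9.18
94 54.01255851749856
95 53.721585718931905
96 53.42771850907015
97 53.130836871621625
```

```bash
python3 - <<'E'
from geo import *
f=cv2.imread('pics/side9b.png')
x0,y0=240,150;k=5
def draw(f,angs,name):
    o=cv2.resize(f[y0:270,x0:350],None,fx=k,fy=k,interpolation=2)
    for a,col in angs:
        r=np.radians(a);u=np.array([-np.cos(r),np.sin(r)]);m=np.array([np.sin(r),np.cos(r)])
        P=[]
        for v,y in ((175*u+12*m,.122),(175*u+12*m,-.122),(12*m,-.122),(12*m,.122)):
            P.append((proj(*S,w(v[0]/1e3+.0025,y,v[1]/1e3))-[x0,y0]+.5)*k)
        cv2.polylines(o,[np.int32(P)],True,col,1)
        v=205*u+8*m
        for y in (-.05,-.029): cv2.circle(o,tuple(int(t) for t in (proj(*S,w(v[0]/1e3+.0025,y,v[1]/1e3))-[x0,y0]+.5)*k),3,col,1)
    cv2.imwrite(name,o)
draw(f,((50.2,(0,255,0)),(52,(0,0,255))),'pics/a11.png')
E
```

```text
(no output)
```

View pics/a11.png

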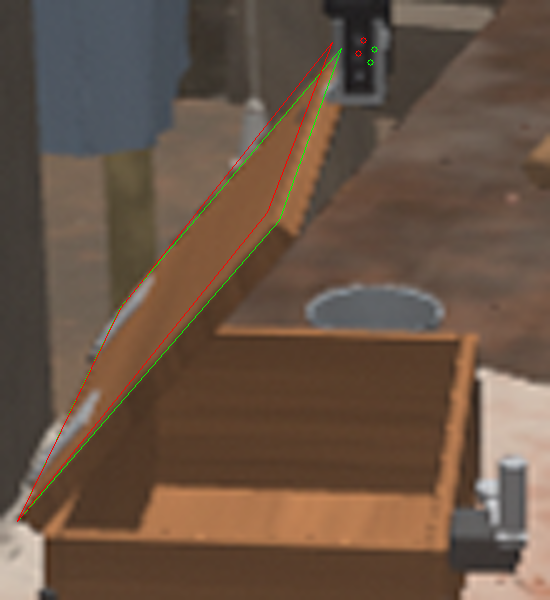

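Call:
apply_moves --commands '[[[5,1,4],[0,-0.3,0],0.2],[[5,1,4],[0,0,0],0.2],[[0,0,0],[0,0,0],0.2],[[0,0,0],[0,0,0],0.2]]' --force 80

```text
t: 10.85
ee_pos: [0.5807, -0.1138, 0.2446]
eef_rot: [-0.0, -0.092, 0.996, -0.0]
force: [-1.9, -0.5, -1.2]
finger_gap: 0.442
```

```bash
python3 st.py; python3 lid.py; python3 -c "
from geo import *
import ang
for i in range(2):
  g=cam('side')[0]; cv2.imwrite('pics/side12_%d.png'%i,g); ang.run(g,52); ang.run(g,53)
"
```

```text
10.85 [ 0.5807 -0.1138  0.2446] F [-1.9 -0.5 -1.2] gap 0.442 z [-0.    -0.001 -1.   ] yang 100.6 locTCP [-107.9  -49.7  149.6]
bar [-107.8  -49.7  173.1] r 204.0 lid 55.84
n 46 offset at mid 17.02 slope deg 1.4 lid 53.4
n 38 offset at mid 15.56 slope deg 0.13 lid 53.13
n 44 offset at mid 17.06 slope deg 1.5 lid 53.5
n 40 offset at mid 15.73 slope deg 0.04 lid 53.04
```

```bash
python3 - <<'E'
from geo import *
f=cv2.imread('pics/side12_1.png')
x0,y0=240,145;k=5
o=cv2.resize(f[y0:265,x0:350],None,fx=k,fy=k,interpolation=2)
for a,s,col in ((53.5,.0033,(0,255,0)),(55.8,.0033,(0,0,255))):
        r=np.radians(a);u=np.array([-np.cos(r),np.sin(r)]);m=np.array([np.sin(r),np.cos(r)])
        for V in (((175*u+12*m,.122),(175*u+12*m,-.122),(12*m,-.122),(12*m,.122)),((175*u,.122),(175*u,-.122),(175*u+12*m,-.122),(175*u+12*m,.122))):
            P=[(proj(*S,w(v[0]/1e3+s,y,v[1]/1e3))-[x0,y0]+.5)*k for v,y in V]
            cv2.polylines(o,[np.int32(P)],True,col,1)
        v=205*u+8*m
        for y in (-.05,-.029): cv2.circle(o,tuple(int(t) for t in (proj(*S,w(v[0]/1e3+s,y,v[1]/1e3))-[x0,y0]+.5)*k),3,col,1)
# TCP projection
p=readout.state()['ee_pos']
for q in (p,p+[0,0,.0235]): cv2.circle(o,tuple(int(t) for t in (proj(*S,q)-[x0,y0]+.5)*k),4,(255,0,255),1)
cv2.imwrite('pics/a12.png',o)
E
```

```text
(no output)
```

View pics/a12.png

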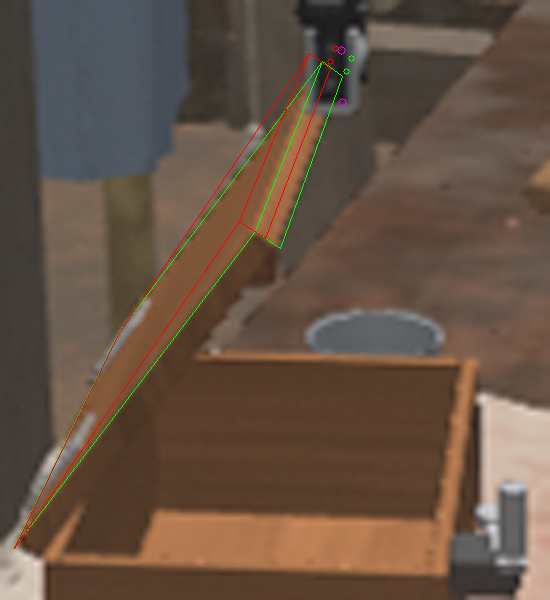

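```bash
cat > ang2.py <<'E'
from geo import *
def run(f,a0,y,s0,s1,s,ch=1,lo=4,hi=20,sign=0):
    g=cv2.cvtColor(f,cv2.COLOR_BGR2HSV)[:,:,1].astype(np.float32) if ch==1 else cv2.cvtColor(f,cv2.COLOR_BGR2GRAY).astype(np.float32)
    g=cv2.GaussianBlur(g,(0,0),.7); r=np.radians(a0);u=np.array([-np.cos(r),np.sin(r)]);m=np.array([np.sin(r),np.cos(r)])
    offs=np.arange(lo,hi,.5); X_,Y_=[],[]
    for t in np.linspace(s0,s1,60):
        ps=np.array([proj(*S,w((175*t*u+o*m)[0]/1e3+s,y,(175*t*u+o*m)[1]/1e3)) for o in offs],np.float32)
        v=cv2.remap(g,ps[:,0].reshape(1,-1),ps[:,1].reshape(1,-1),cv2.INTER_CUBIC)[0]
        d=np.gradient(v); d=abs(d) if sign==0 else sign*d; j=np.argmax(d)
        if 0<j<len(d)-1: X_.append(175*t);Y_.append(offs[j]+.25*(d[j-1]-d[j+1])/(d[j-1]-2*d[j]+d[j+1]))
    x,yy=np.array(X_),np.array(Y_)
    ok=abs(yy-np.median(yy))<3
    for _ in range(5): p=np.polyfit(x[ok],yy[ok],1); ok=abs(yy-np.polyval(p,x))<1
    mid=np.polyval(p,90)
    print('n',ok.sum(),'mid',mid.round(2),'lid(slope)',(a0+np.degrees(p[0])).round(2),'lid(mid,hinged)',(a0+np.degrees((mid-12)/90)).round(2))
E
python3 - <<'E'
import cv2
from ang2 import run
for n,a in (('0',0),('8',46),('9b',50.2),('12_1',53.5),('12_1',54.5)):
    f=cv2.imread(f'pics/side{n}.png')
    for ch in (0,1): 
        print(n,ch,'far',end=' ');run(f,a,-.122,.3,.85,.0033,ch)
    print(n,'near',end=' ');run(f,a,.122,.2,.93,.0033,0,sign=1)
E
```

```text
0 0 far n 41 mid 11.95 lid(slope) -0.72 lid(mid,hinged) -0.03
0 1 far n 56 mid 11.9 lid(slope) -0.49 lid(mid,hinged) -0.06
0 near n 60 mid 11.55 lid(slope) -0.12 lid(mid,hinged) -0.29
8 0 far n 35 mid 13.43 lid(slope) 43.71 lid(mid,hinged) 46.91
8 1 far n 56 mid 12.47 lid(slope) 47.06 lid(mid,hinged) 46.3
8 near n 45 mid 12.09 lid(slope) 45.92 lid(mid,hinged) 46.05
9b 0 far n 39 mid 13.09 lid(slope) 48.67 lid(mid,hinged) 50.89
9b 1 far n 50 mid 12.49 lid(slope) 50.71 lid(mid,hinged) 50.51
9b near n 44 mid 11.94 lid(slope) 50.19 lid(mid,hinged) 50.16
12_1 0 far n 39 mid 13.69 lid(slope) 52.83 lid(mid,hinged) 54.57
12_1 1 far n 49 mid 12.29 lid(slope) 53.91 lid(mid,hinged) 53.68
12_1 near n 42 mid 11.99 lid(slope) 53.52 lid(mid,hinged) 53.5
12_1 0 far n 45 mid 12.01 lid(slope) 52.12 lid(mid,hinged) 54.51
12_1 1 far n 53 mid 10.83 lid(slope) 53.66 lid(mid,hinged) 53.75
12_1 near n 43 mid 10.44 lid(slope) 53.55 lid(mid,hinged) 53.5
```

```bash
python3 - <<'E'
from geo import *
f=cv2.imread('pics/side12_1.png'); p=readout.state()['ee_pos']
x0,y0=290,140;k=10
o=cv2.resize(f[y0:195,x0:335],None,fx=k,fy=k,interpolation=2)
for dz in (0,.005,.010):
  for dx in (-.011,.011):
    for dy in (.021,.036):
        cv2.circle(o,tuple(int(t) for t in (proj(*S,p+X*dx+Y*dy+Z*dz)-[x0,y0]+.5)*k),3,(255,0,255) if dy<.03 else (0,255,255),1)
for a,col in ((53.5,(0,255,0)),(55.8,(0,0,255))):
    r=np.radians(a);u=np.array([-np.cos(r),np.sin(r)]);m=np.array([np.sin(r),np.cos(r)])
    for s,t,y in((175,8,-.042),(205,8,-.042),(175,8,-.058),(205,8,-.029)):
        v=s*u+t*m;cv2.circle(o,tuple(int(q) for q in (proj(*S,w(v[0]/1e3+.0033,y,v[1]/1e3))-[x0,y0]+.5)*k),4,col,2)
cv2.imwrite('pics/a13.png',o)
E
```

```text
(no output)
```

View pics/a13.png

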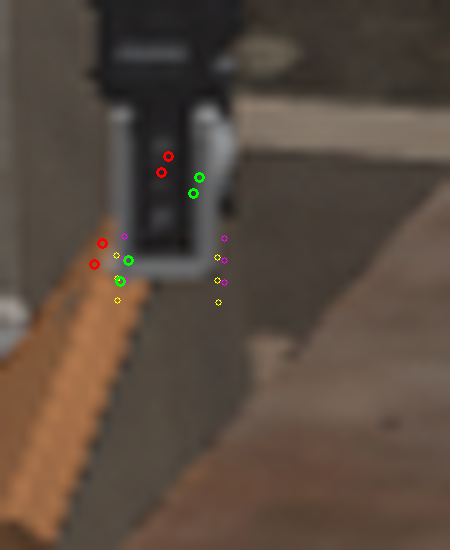

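Call:
apply_moves --commands '[[[0,0,0],[0,0,0],0.2],[[0,0,0],[0,0,0],0.2],[[0,0,0],[0,0,0],0.2],[[0,0,0],[0,0,0],0.2],[[0,0,0],[0,0,0],0.2],[[0,0,0],[0,0,0],0.2],[[0,0,0],[0,0,0],0.2],[[0,0,0],[0,0,0],0.2]]' --force 100

```text
t: 11.62
ee_pos: [0.5796, -0.114, 0.2441]
eef_rot: [-0.001, -0.093, 0.996, -0.001]
force: [-1.8, -1.4, -0.9]
finger_gap: 0.431
```

```bash
python3 st.py; python3 - <<'E'
from geo import *
from ang2 import run
g=cam('side')[0];cv2.imwrite('pics/side14.png',g)
for a in (53,54): run(g,a,.122,.2,.93,.0033,0,sign=1); run(g,a,-.122,.3,.85,.0033,1)
cv2.imwrite('pics/a14.png',cv2.resize(g[140:200,285:345],None,fx=10,fy=10,interpolation=2))
E
```

```text
11.62 [ 0.5796 -0.114   0.2441] F [-1.8 -1.4 -0.9] gap 0.431 z [-0.002 -0.001 -1.   ] yang 100.6 locTCP [-108.9  -49.7  149.1]
n 42 mid 12.15 lid(slope) 53.12 lid(mid,hinged) 53.1
n 53 mid 12.58 lid(slope) 53.31 lid(mid,hinged) 53.37
n 41 mid 10.62 lid(slope) 53.13 lid(mid,hinged) 53.12
n 54 mid 11.0 lid(slope) 53.45 lid(mid,hinged) 53.36
```

View pics/a14.png

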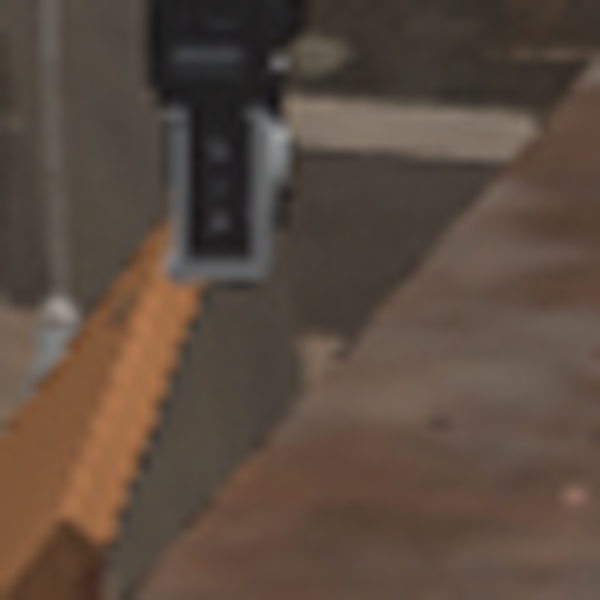

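```bash
python3 - <<'E'
from geo import *
f,g=cam('top')[0],cam('side')[0]
a=cv2.imread('pics/side0.png');b=cv2.imread('pics/top0.png')
def d(p,q,x0,x1,y0,y1): return float(np.abs(p[y0:y1,x0:x1].astype(int)-q[y0:y1,x0:x1]).mean().round(2))
print('side cam/posts',d(a,g,372,412,182,312),'chisel',d(a,g,364,384,225,256),'rule',d(a,g,243,353,315,338))
print('top cam',d(b,f,345,360,285,310),'postR',d(b,f,370,395,288,308),'chisel',d(b,f,390,456,258,274))
cv2.imwrite('pics/fin.png',g)
from ang2 import run
run(g,53,.122,.2,.93,.0033,0,sign=1); run(g,53,-.122,.3,.85,.0033,1)
E
python3 st.py
```

```text
side cam/posts 1.02 chisel 1.16 rule 1.27
top cam 2.77 postR 2.89 chisel 3.48
n 42 mid 12.18 lid(slope) 53.14 lid(mid,hinged) 53.12
n 53 mid 12.58 lid(slope) 53.31 lid(mid,hinged) 53.37
11.77 [ 0.5796 -0.114   0.2441] F [-2.1 -0.2 -0.4] gap 0.43 z [-0.002 -0.001 -1.   ] yang 100.6 locTCP [-108.9  -49.7  149.1]
```

View pics/fin.png

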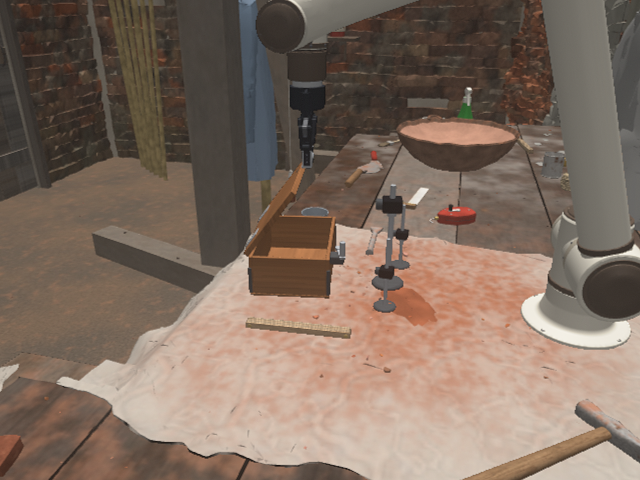

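```bash
python3 -c "
from station import ticket; print(ticket.finish_job())"
```

```text
the job is handed in; nothing more can be done
None
```

The latch is clear of the lid and the gripper holds the lid open by its finger bar, with the reflected marker in line with the lens by my measurements. I handed the job in at about 11.8 s of the 48 s; it reports no verdict.

- **Latch:** I swung it by its peg to about 1.65 rad. It is clear from 1.3 rad.
- **Camera meant:** I took the largest of the three look-alikes, at side pixel (393, 204). The two smaller ones are at (386, 272) and (402, 234).
- **Lid angle:** I measured the lens at about 191 mm above the bench, which calls for a lid angle of about 53.3°. The last side view gave 53.1° on the near lid edge and 53.4° on the far edge. The reading did not change over the last 0.15 s, with the arm standing still.
- **Other things:** The side view showed the camera, posts, chisel and rule unchanged, and the top view agreed for the camera, right-hand post and chisel. I did not compare the cup separately.

**Checks that disagreed:**
- **Arm position against picture:** The arm's position implied about 2° more opening than the pictures at the last lift. The two agreed at 9° and drifted apart as the lid rose. The pictures suggest the bar had slid several millimetres towards the front of the pads, so I went by the pictures. The grip was not re-centred; the bar did not slide further once I raised the grip to 100 N.
- **Case position:** The side view put the case about 3 mm further back than my position for it, which came mainly from the top view. I allowed for that when reading the lid angle.
- **Lens height:** It is good to about 1 mm, or roughly 0.3° of lid angle. I could not see through the inspection camera itself to confirm the view.

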